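Unload the lacquer-drying chamber

TASK

The lacquered cows in the round drying chamber are done. Switch the chamber's power isolator off (a quarter turn anticlockwise), then unlock the chamber's cover with a quarter turn anticlockwise, lift it off and set it down upright in the middle of the round rubber mat; then take out every red cow and stand it upright on its base on the white drying board. Leave the other things on the table alone.

Things in the scene. Friction and masses are not known exactly. Their poses are not given: they have to be found in the camera images.
- chamber: Base of the round lacquer-drying chamber, fixed to the table (position and yaw vary). Origin: centre of its foot on the table. Dark flange of 236 mm diameter, top at z = 12 mm. x axis points to a grey junction box (70 mm wide, 34 mm high, 115 to 165 mm from the centre). Two lugs on its +x and -x sides hold the locked cover down.
- deck (a point): Centre of the chamber's steel deck floor, 34 mm above the table, on which the figures stand under the cover. The deck is 184 mm across, with a rim 6 mm high and 5 mm thick round its edge.
- cover_bar (a point): Centre of the black grip bar (86 mm long, 14 thick, 40 high) on the top of the chamber's cover, 105 mm above the cover's lower edge, on its axis; bar top 125 mm, roof 85 mm above that edge. x axis along the bar. Locked: bar in line with the chamber's x axis within 0.1 rad. Unlocks by turning anticlockwise from above (yaw grows); free from about 62 degrees, stop at about 93.
- cover_rim (a point): Centre of the lower edge of the chamber's cover: a loose aluminium dome, 0.3 kg, 216 mm outside diameter, 85 mm high without its bar, open below, resting on the chamber's flange. Only friction resists its turn (under 0.4 N m). Unlocked, it lifts straight up; lift it 80 mm or more to clear the figures before moving sideways.
- iso_handle (a joint): Handle of the power isolator: 0 = on, 1.571 = off. Growing = anticlockwise seen from above, so it is switched off by an anticlockwise quarter turn. A spring (up to about 0.3 N m) holds it at either end; past half-way it snaps over.
- iso_grip (a point): Black bar handle (60 mm long, 14 thick, from 53 to 87 mm above the table) on the isolator, a grey 70 x 70 x 45 mm box fixed left or right of the chamber, farther from the robot (position and yaw vary). Under the bar is a disc 48 mm across, top at 53 mm. Point on the turning axis, 72 mm above the table; x axis along the bar, turning with it.
- board: White drying board with a thin wooden edge, 200 mm (its x) by 220 mm (its y), 5 mm thick, fixed flat on the table left or right of the chamber. Origin: centre of its underside. The figures are to stand on its top.
- mat: Round black rubber mat, 230 mm diameter, 4 mm thick, fixed flat on the table on the other side of the chamber. Origin: centre of its underside. The cover is set down here.
- cow0_mid (a point): Small red lacquered cow figure, 80 g, on the chamber deck under the cover (may be absent). It stands on a dark wooden base 56 x 46 x 8 mm; over it the cow's body, 42 mm long, 24 mm wide, from 18 to 42 mm above the foot; the head at the front makes it 48 mm high. Point on the base's axis in the body, 30 mm above the foot. x axis to the head, z up. Gripped across the 24 mm width of the body.
- cow1_mid (a point): Small red lacquered cow figure, 80 g, on the chamber deck under the cover (may be absent). It stands on a dark wooden base 56 x 46 x 8 mm; over it the cow's body, 42 mm long, 24 mm wide, from 18 to 42 mm above the foot; the head at the front makes it 48 mm high. Point on the base's axis in the body, 30 mm above the foot. x axis to the head, z up. Gripped across the 24 mm width of the body.
- cow2_mid (a point): Small red lacquered cow figure, 80 g, on the chamber deck under the cover (may be absent). It stands on a dark wooden base 56 x 46 x 8 mm; over it the cow's body, 42 mm long, 24 mm wide, from 18 to 42 mm above the foot; the head at the front makes it 48 mm high. Point on the base's axis in the body, 30 mm above the foot. x axis to the head, z up. Gripped across the 24 mm width of the body.
- cow3_mid (a point): Small red lacquered cow figure, 80 g, on the chamber deck under the cover (may be absent). It stands on a dark wooden base 56 x 46 x 8 mm; over it the cow's body, 42 mm long, 24 mm wide, from 18 to 42 mm above the foot; the head at the front makes it 48 mm high. Point on the base's axis in the body, 30 mm above the foot. x axis to the head, z up. Gripped across the 24 mm width of the body.
- varnish_mid (a point): Bystander: amber jar of varnish with a steel cap, 54 mm across, 75 mm high; point 37 mm above its foot. Leave alone.
- cup_mid (a point): Bystander: white cup, 68 mm across, 70 mm high; point 35 mm above its foot. Leave alone.
- thinner_mid (a point): Bystander: small white bottle with a black cap, 38 mm across, 85 mm high; point 42 mm above its foot. Leave alone.
- blank0_mid (a point): Bystander: unpainted off-white cow of the same shape as the red ones, on the table; point 30 mm above its foot. Leave alone.
- blank1_mid (a point): Bystander: another unpainted off-white cow; point 30 mm above its foot. Leave alone.
- tape_mid (a point): Bystander: roll of tape 80 mm across, 22 mm high, lying flat; point at its centre. Leave alone.

How it is judged:
On the way, in this order (a step that is already met when the one before it is completed fails the run):
1. the isolator is switched off (value of joint iso_handle above 1.37 rad), for 0.2 s.
2. the cover is turned to unlocked while still seated on the chamber (angle between the x axis of cover_bar and the x axis of chamber, either way round above 1.1 rad and height (world z) of cover_bar below 0.125 m and horizontal distance between cover_bar and chamber below 0.02 m), for 0.1 s.
3. the cover stands upright on the mat (horizontal distance between cover_bar and mat below 0.05 m and height (world z) of cover_bar below 0.118 m and angle between cover_bar's own z axis and vertical below 0.1 rad), for 0.2 s.
At the end, for the whole second after the job is handed in: Isolator off (within 0.2 rad of its end); cover upright (within 0.1 rad) on the mat, its centre within 50 mm of the mat's centre; every red cow that was in the chamber stands upright (within 0.15 rad) on top of the board with its middle over the board; all at rest (all of step 3 and value of joint iso_handle above 1.37 rad and x of cow0_mid in the frame of board between -0.1 and 0.1 m and y of cow0_mid in the frame of board between -0.11 and 0.11 m and height (world z) of cow0_mid between 0.028 and 0.042 m and angle between each of cow0_mid, cow1_mid, cow2_mid, cow3_mid's own z axis and vertical below 0.15 rad and linear speed of each of cow0, cow1, cow2, cow3, cover below 0.03 m/s and x of cow1_mid in the frame of board between -0.1 and 0.1 m and y of cow1_mid in the frame of board between -0.11 and 0.11 m and height (world z) of cow1_mid between 0.028 and 0.042 m and x of cow2_mid in the frame of board between -0.1 and 0.1 m and y of cow2_mid in the frame of board between -0.11 and 0.11 m and height (world z) of cow2_mid between 0.028 and 0.042 m and x of cow3_mid in the frame of board between -0.1 and 0.1 m and y of cow3_mid in the frame of board between -0.11 and 0.11 m and height (world z) of cow3_mid between 0.028 and 0.042 m); the robot touches nothing.
It fails at once if a bystander is moved by more than 40 mm (distance of any of varnish_mid, cup_mid, thinner_mid, blank0_mid, blank1_mid, tape_mid from where it was at the start of the episode above 0.04 m).
Of cow0, cow1, cow2, cow3 only 3 to 4 are there at a start; the rules pass over those that are not, and their reading is None.
At some moment in a run one of cow0, cow1, cow2, cow3 may be knocked a few centimetres aside while the robot is not near it.
It also fails if it takes over 208 s, if anything falls off the work surface, if the arm or the gripper's body presses on something with over 40 N, if the wrist force passes 120 N, or if a joint passes its speed limit or range.

ROBOT

A 6-joint arm with a two-finger parallel gripper is mounted at the origin on the work surface. World frame = base frame: x ahead of the robot, y to its left, z up, the work surface at z = 0. Lengths are in m, angles in rad, forces in N, time in s.
With the tool pointing down it reaches from about 0.225 to 0.875 m from the base axis. Payload 3.4 kg.
Tool frame: the origin (TCP) lies at the very end of the fingers, on their centre line; the grasp point (between the pads) lies 19 mm behind it; z points along the fingers, y is the line along which they close (so a half turn about z gives the same grasp; the last joint's range is limited). The gripper opens to 85 mm and grips with 20 to 120 N. Pads are 22 mm wide; open, the fingers measure 114 mm over their backs; the gripper's body (76 mm by 85 mm) begins 54 mm behind the grasp point. The pads swing forward as they close: fully open they stand 13 mm farther back than shut.
Start: joints at [-1.329, 0.276, 1.505, -0, 1.361, -0.121], TCP at [0.204, -0.538, 0.231] pointing down, gripper open.
Joint ranges: [-2.89, 2.89], [-0.75, 2.08], [0.22, 2.7], [-1.18, 4.32], [0.11, 2.71], [-2.7, 2.7]. Speed limits (rad/s): [2.57, 2.57, 3.14, 3.14, 3.14, 3.14].

INTERFACE

Orientations are given as a unit quaternion [w, x, y, z].
In Python, from rig import get_state, optics, sign_off gives the robot as it stands.
- The arm moves only by the tool send_rows, never from a script. Its argument "increments" is a list of rows, each an object with "gripper": the gripper's target within -1 to 1 (shut at 1, half-way at 0, fully open at -1); "linear": the shift along the world's x, y, z in m, a list of three; "delta_rot": the turn, a rotation vector about the world's x, y, z in rad, a list of three. In form: [{"gripper": gripper, "linear": [dx, dy, dz], "delta_rot": [rx, ry, rz]}, ...]. A call has 1 to 8 rows; each row is the pose to reach, as a shift and turn from the pose commanded when the call began; what a row does not reach only later rows make up. A row lasts 1/10 s, in which the tool goes at most 50 mm and 8.59 degrees, less where a joint would pass 70% of its speed; a pose out of reach is approached as far as the arm can. A call with a gripper value outside its range is refused whole. The fingers move at their own pace and stop on an object; "newtons" is the grip in N (left out, the last holds). Time passes only in rows, so rows that repeat a pose let the fingers close. It gives the time, the measured TCP pose, the force, the opening and the grip force at its end, in the units of the state.
- get_state(): the state, without advancing time (a new reading comes with each control period).
- optics.get_image(name): name is "scene" or "top" or "wrist"; returns a dict with "pixels" (480x640x3 uint8, blue, green, red), "K" (3x3 intrinsics, pixels), "k1" (the pictures are not rectified: a ray, as slopes to the right and down, at radius r is drawn at 1 + k1 r^2 times it, then the intrinsics apply), "rvec" (rotation vector, rad) and "tvec" (3), from world to camera coordinates, as OpenCV has them; the wrist camera has in their place "T_tool_cam" (4x4, takes a point from camera to tool coordinates, whose origin is the TCP and whose axes are the flange's). Camera axes: x right, y down, z forward; pixel columns grow to the right and rows downward; lengths in m; the calibration is good to about 2 mm. A picture is of the moment at which its call begins: read the wrist's pose just before it. There is no depth.
- sign_off(): hands the job in; it is judged then, once.
The state is a dict: "clock": time; "qpos": joint angles; "qd": joint speeds; "effort": joint torques, N m; "position": TCP position; "ee_rot": TCP orientation; "contact_force": force on the tool from outside, world axes, zero at the start; "moment": the same for the moment, N m; "width": finger opening in m; "gripper_force": force on a finger pad.
Only numpy, scipy, OpenCV 4.12 (cv2) and the standard library are available. Lean on these libraries where they do the work, as an engineer would, in place of code of your own. Each camera call takes 0.05 s, during which the arm holds its last target. There are 200 camera calls.

## Working session

There is one attempt and no reset: what is moved stays moved. The work goes in short steps, Python scripts to look and compute and a tool call to move; the robot and the scene stay as the last step left them, time stands still between calls to the robot, and variables do not carry over. Pictures are saved under pics/ and viewed, at most 14 in all, crops included, and the job is handed in when it is done.

Besides the shell and the picture viewer there is one more tool, called after ">>>" in YAML: its name, and indented under it one key for each argument. send_rows: Moves the arm, as the interface text tells. Its arguments: {"type":"object","properties":{"increments":{"type":"array"},"newtons":{"type":"number"}},"required":["increments"]}

```bash
ls; mkdir -p pics; cat > h.py <<'E'
import numpy as np, cv2
from rig import get_state, optics, sign_off
from scipy.spatial.transform import Rotation as R
def shot(name, fn=None):
    s=get_state(); im=optics.get_image(name)
    if name=="wrist":
        q=s["ee_rot"]; T=np.eye(4); T[:3,:3]=R.from_quat([q[1],q[2],q[3],q[0]]).as_matrix(); T[:3,3]=s["position"]
        M=T@np.array(im["T_tool_cam"]); Rc=M[:3,:3]; c=M[:3,3]
    else:
        Rw=cv2.Rodrigues(np.array(im["rvec"],float))[0]; Rc=Rw.T; c=-Rw.T@np.array(im["tvec"],float).ravel()
    if fn:
        cv2.imwrite("pics/"+fn+".png",im["pixels"])
        np.savez("pics/"+fn+".npz",K=im["K"],k1=im["k1"],Rc=Rc,c=c,px=im["pixels"])
    return dict(K=np.array(im["K"]),k1=float(im["k1"]),Rc=Rc,c=c,px=im["pixels"])
def load(fn):
    d=np.load("pics/"+fn+".npz"); return {k:d[k] for k in d}
def ray(d,uv):
    K=d["K"]; p=np.array([(uv[0]-K[0,2])/K[0,0],(uv[1]-K[1,2])/K[1,1]]); r=p.copy()
    for _ in range(20): r=p/(1+float(d["k1"])*(r@r))
    return d["Rc"]@np.array([r[0],r[1],1.])
def at(d,uv,z):
    v=ray(d,uv); return (d["c"]+v*(z-d["c"][2])/v[2])[:2]
def proj(d,P):
    q=d["Rc"].T@(np.array(P,float)-d["c"]); r=q[:2]/q[2]; r=r*(1+float(d["k1"])*(r@r)); K=d["K"]
    return np.array([K[0,0]*r[0]+K[0,2],K[1,1]*r[1]+K[1,2]])
E
python3 - <<'E'
from h import *
print(get_state())
for n in("top","scene"):
    d=shot(n,n+"0"); print(n,d["c"],d["Rc"],d["K"],d["k1"])
E
```

```text
pics
{'clock': 0.0, 'qpos': array([-1.32899361e+00,  2.76613291e-01,  1.50614977e+00,  2.98999373e-05,
        1.36067479e+00, -1.21001414e-01]), 'qd': array([ 0.00049853,  0.00099186, -0.00038633, -0.00045666, -0.00095778,
       -0.0003582 ]), 'effort': array([ 1.22421985e-03, -4.16770399e+01, -2.45805198e+01, -3.23861950e-04,
        1.07572952e-02,  3.07354824e-06]), 'position': array([ 0.20394349, -0.53705541,  0.23042264]), 'ee_rot': array([-9.21801172e-04,  9.83591861e-01,  1.80405654e-01, -4.11002228e-05]), 'contact_force': array([-0.23968164,  0.61584933,  0.1765988 ]), 'moment': array([ 0.00695745,  0.01322378, -0.04702686]), 'gripper_force': 0.0, 'width': 0.08518580024807243}
top [0.53234318 0.00717044 1.14168536] [[ 0.00368776 -0.9985747   0.05324434]
 [-0.99994459 -0.00420734 -0.00964951]
 [ 0.00985978 -0.05320581 -0.99853489]] [[435.67538287   0.         320.93596657]
 [  0.         435.67538287 242.07481524]
 [  0.           0.           1.        ]] -0.046614755200395305
scene [1.0350928  0.38464354 0.96160131] [[-0.67697902  0.61422792 -0.40549163]
 [ 0.73598847  0.56158092 -0.37808444]
 [-0.00451366 -0.5543924  -0.83224317]] [[523.60917136   0.         323.6016183 ]
 [  0.         523.60917136 241.15372332]
 [  0.           0.           1.        ]] -0.13600641365145819
```

View pics/top0.png

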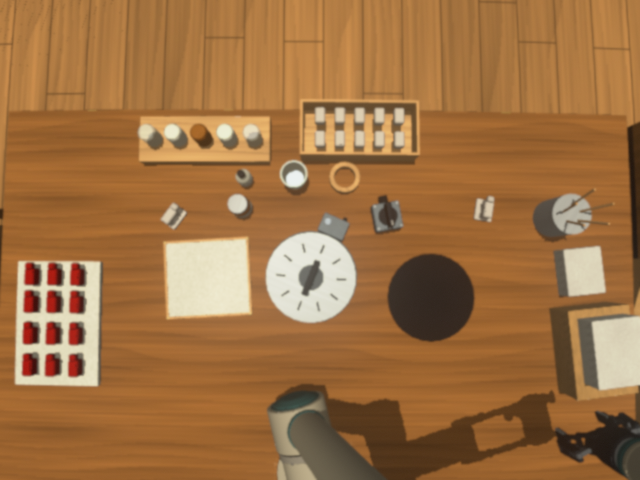

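View pics/scene0.png

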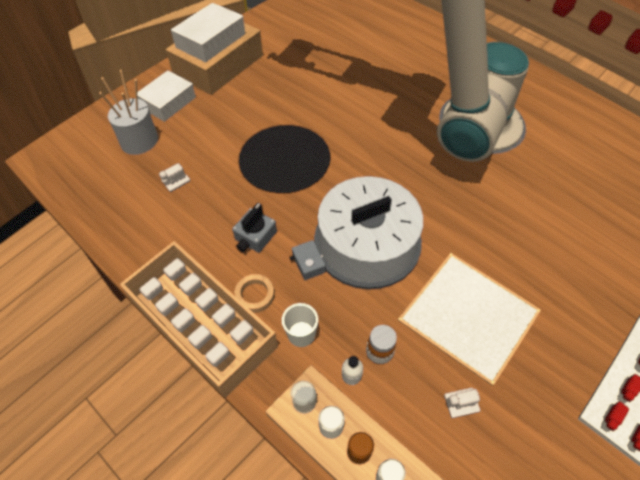

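Top view: chamber at about (311,278), junction box at (334,226), isolator at (387,214), mat at (431,297), board at (208,278), and the bystanders along the far side. The scene view agrees. I'll enlarge the isolator and chamber.

```bash
python3 - <<'E'
from h import *
a=load("top0")["px"][185:325,255:425]; a=cv2.resize(a,(680,560),interpolation=cv2.INTER_CUBIC); 
b=load("scene0")["px"][190:290,225:425]; b=cv2.resize(b,(800,400),interpolation=cv2.INTER_CUBIC)
cv2.imwrite("pics/c1.png",a); cv2.imwrite("pics/c2.png",b)
E
```

```text
(no output)
```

View pics/c1.png

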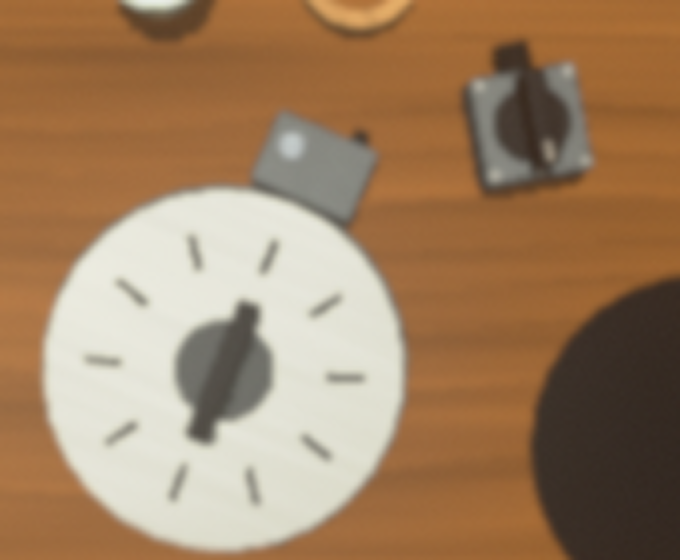

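View pics/c2.png

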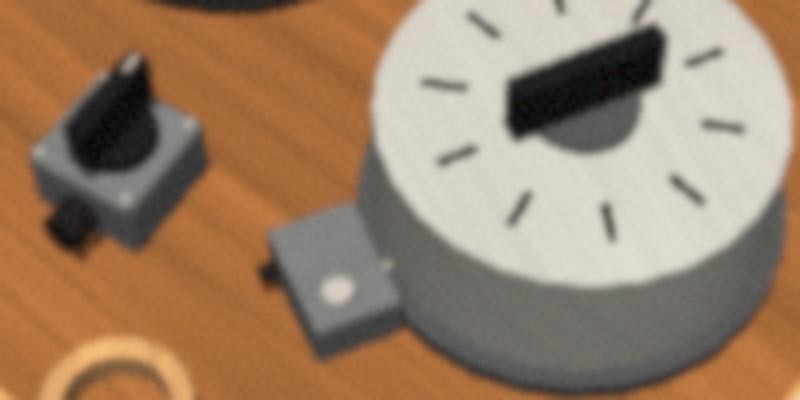

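The crops show the isolator's box top with corners near (468,88), (573,64), (592,163) and (488,188). Its bar runs from (530,72) to (549,167). The cover's roof circle is centred near (224,368), and its bar runs from (248,306) to (202,438).

```bash
python3 - <<'E'
from h import *
d=load("top0"); s=load("scene0")
f=lambda u,v,z:at(d,((u+.5)/4-.5+255,(v+.5)/4-.5+185),z)
g=lambda u,v,z:at(s,((u+.5)/4-.5+225,(v+.5)/4-.5+190),z)
c=np.array([f(*p,.045) for p in((468,88),(573,64),(592,163),(488,188))]); print("iso box",c,c.mean(0),[np.linalg.norm(c[i]-c[i-1]) for i in range(4)])
e=np.diff(c,axis=0); print([np.degrees(np.arctan2(*v[::-1])) for v in e])
b=np.array([f(530,72,.087),f(549,167,.087)]);print("iso bar",b,b.mean(0),np.linalg.norm(b[0]-b[1]),np.degrees(np.arctan2(*(b[0]-b[1])[::-1])))
b=np.array([f(248,306,.137),f(202,438,.137)]);print("bar",b,b.mean(0),np.linalg.norm(b[0]-b[1]),np.degrees(np.arctan2(*(b[0]-b[1])[::-1])))
print("roof c",f(224,368,.097),f(44,368,.097)-f(405,368,.097),f(224,187,.097)-f(224,549,.097))
print("jbox",[f(*p,.034) for p in((286,112),(377,157),(352,222))])
# scene: iso box top corners; bar ends top
c=np.array([g(*p,.045) for p in((36,155),(135,213),(205,133))]);print("iso scene",c,(c[0]+c[2])/2)
b=np.array([g(508,80,.137),g(660,28,.137)]);print("bar scene",b,b.mean(0),np.linalg.norm(b[0]-b[1]))
b=np.array([g(72,128,.087),g(143,58,.087)]);print("isobar scene",b,b.mean(0),np.linalg.norm(b[0]-b[1]))
# mat and board by segmentation
px=d["px"].astype(int)
m=((px.max(2)<75)).astype(np.uint8); m[:, :380]=0; m[:,480:]=0; m[:245]=0; m[345:]=0
cs=max(cv2.findContours(m,0,1)[0],key=cv2.contourArea); print(cv2.minEnclosingCircle(cs)); 
P=np.array([at(d,p[0],.004) for p in cs]);(x,y),r=cv2.minEnclosingCircle(P.astype(np.float32)); print("mat",x,y,r)
m=((px.min(2)>140)).astype(np.uint8); m[:,:150]=0; m[:,262:]=0; m[:225]=0;m[335:]=0
cs=max(cv2.findContours(m,0,1)[0],key=cv2.contourArea)
P=np.array([at(d,p[0],.005) for p in cs]).astype(np.float32); print("board",cv2.minAreaRect(P))
E
```

```text
iso box [[ 0.68143345 -0.13170896]
 [ 0.69720186 -0.19870318]
 [ 0.63408946 -0.21037059]
 [ 0.61788292 -0.14419113]] [ 0.65765192 -0.17124346] [np.float64(0.06476476415350138), np.float64(0.06882490788673265), np.float64(0.06418180105291804), np.float64(0.06813495242858)]
[np.float64(-76.75538032601852), np.float64(-169.52614331375912), np.float64(103.7602312369821)]
iso bar [[ 0.6857902  -0.16439743]
 [ 0.62761037 -0.1757032 ]] [ 0.65670028 -0.17005031] 0.059268143636063385 10.996927561525315
bar [[0.54191914 0.00723246]
 [0.46610438 0.03331823]] [0.50401176 0.02027534] 0.08017696379283243 -18.98693272010708
roof c [0.50520208 0.02142915] [-0.00077835  0.21590908] [0.21606076 0.00103104]
jbox [array([ 0.66685112, -0.01652086]), array([ 0.63825973, -0.07472654]), array([ 0.5966164 , -0.05878882])]
iso scene [[ 0.69470073 -0.1968272 ]
 [ 0.68433799 -0.13013653]
 [ 0.62310563 -0.13983674]] [ 0.65890318 -0.16833197]
bar scene [[5.41023916e-01 2.38204836e-04]
 [4.64523608e-01 3.51838573e-02]] [0.50277376 0.01771103] 0.08410407663675547
isobar scene [[ 0.68622024 -0.1690727 ]
 [ 0.62992609 -0.17497828]] [ 0.65807316 -0.17202549] 0.056603062319638374
((430.45867919921875, 297.21075439453125), 42.86474609375)
mat 0.45030322670936584 -0.29130035638809204 0.11169265955686569
board ((0.49940529465675354, 0.292163223028183), (0.1933504194021225, 0.21220779418945312), 3.3630383014678955)
```

>>> send_rows:
  increments:
    - {"gripper": -1,"linear": [0.454,0.367,-0.03],"delta_rot": [0,0,-0.18]}
    - {"gripper": -1,"linear": [0.454,0.367,-0.03],"delta_rot": [0,0,-0.18]}
    - {"gripper": -1,"linear": [0.454,0.367,-0.03],"delta_rot": [0,0,-0.18]}
    - {"gripper": -1,"linear": [0.454,0.367,-0.03],"delta_rot": [0,0,-0.18]}
    - {"gripper": -1,"linear": [0.454,0.367,-0.03],"delta_rot": [0,0,-0.18]}
    - {"gripper": -1,"linear": [0.454,0.367,-0.03],"delta_rot": [0,0,-0.18]}
    - {"gripper": -1,"linear": [0.454,0.367,-0.03],"delta_rot": [0,0,-0.18]}
    - {"gripper": -1,"linear": [0.454,0.367,-0.03],"delta_rot": [0,0,-0.18]}

```text
clock: 0.9
position: [0.5139, -0.2864, 0.2105]
ee_rot: [-0.0, 0.996, 0.091, -0.0]
contact_force: [1.2, -0.6, -0.4]
width: 0.0854
gripper_force: 0.0
```

>>> send_rows:
  increments:
    - {"gripper": -1,"linear": [0.143,0.117,-0.01],"delta_rot": [0,0,0]}
    - {"gripper": -1,"linear": [0.143,0.117,-0.01],"delta_rot": [0,0,0]}
    - {"gripper": -1,"linear": [0.143,0.117,-0.01],"delta_rot": [0,0,0]}
    - {"gripper": -1,"linear": [0.143,0.117,-0.01],"delta_rot": [0,0,0]}
    - {"gripper": -1,"linear": [0.143,0.117,-0.01],"delta_rot": [0,0,0]}
    - {"gripper": -1,"linear": [0.143,0.117,-0.01],"delta_rot": [0,0,0]}

```text
clock: 1.5
position: [0.6556, -0.1704, 0.1998]
ee_rot: [-0.0, 0.996, 0.092, -0.001]
contact_force: [-0.7, -0.1, 1.5]
width: 0.0855
gripper_force: 0.0
```

```bash
python3 - <<'E'
from h import *
print(get_state()["position"],get_state()["ee_rot"])
d=shot("wrist","w1"); print([proj(d,p) for p in((.658,-.170,.087),(.688,-.164,.087),(.628,-.176,.087))])
E
```

```text
[ 0.65560814 -0.17042014  0.19980684] [-9.25198211e-05  9.95743505e-01  9.21601067e-02 -1.17383997e-03]
[array([319.09361284, 234.66337099]), array([318.41394903, 186.77842868]), array([319.72631589, 279.24233797])]
```

View pics/w1.png

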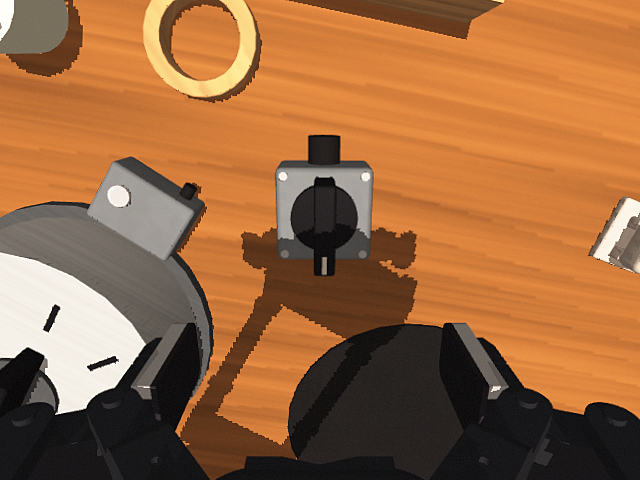

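The wrist view shows the isolator bar upright in the picture, from about (325,180) to (325,275). It is already lined up with the gripper and about 2–3 mm to the −y side of my estimate. Descend.

>>> send_rows:
  increments:
    - {"gripper": -1,"linear": [0.001,-0.002,-0.09],"delta_rot": [0,0,0]}
    - {"gripper": -1,"linear": [0.001,-0.002,-0.09],"delta_rot": [0,0,0]}
    - {"gripper": -1,"linear": [0.001,-0.002,-0.12],"delta_rot": [0,0,0]}
    - {"gripper": -1,"linear": [0.001,-0.002,-0.14],"delta_rot": [0,0,0]}
    - {"gripper": -1,"linear": [0.001,-0.002,-0.14],"delta_rot": [0,0,0]}
    - {"gripper": 1,"linear": [0.001,-0.002,-0.14],"delta_rot": [0,0,0]}
    - {"gripper": 1,"linear": [0.001,-0.002,-0.14],"delta_rot": [0,0,0]}
    - {"gripper": 1,"linear": [0.001,-0.002,-0.14],"delta_rot": [0,0,0]}
  newtons: 50

```text
clock: 2.35
position: [0.6577, -0.1738, 0.063]
ee_rot: [0.001, 0.996, 0.091, 0.002]
contact_force: [-0.6, 0.2, 0.3]
width: 0.0438
gripper_force: 0.0
```

>>> send_rows:
  increments:
    - {"gripper": 1,"linear": [0,0,0],"delta_rot": [0,0,0]}
    - {"gripper": 1,"linear": [0,0,0],"delta_rot": [0,0,0]}
    - {"gripper": 1,"linear": [0,0,0],"delta_rot": [0,0,0]}
    - {"gripper": 1,"linear": [0,0,0],"delta_rot": [0,0,0]}

```text
clock: 2.75
position: [0.6572, -0.1732, 0.062]
ee_rot: [0.0, 0.996, 0.091, 0.001]
contact_force: [0.6, 0.8, 5.5]
width: 0.0128
gripper_force: 50.3
```

>>> send_rows:
  increments:
    - {"gripper": 1,"linear": [0,0,0],"delta_rot": [0,0,0.1]}
    - {"gripper": 1,"linear": [0,0,0],"delta_rot": [0,0,0.2]}
    - {"gripper": 1,"linear": [0,0,0],"delta_rot": [0,0,0.3]}
    - {"gripper": 1,"linear": [0,0,0],"delta_rot": [0,0,0.4]}
    - {"gripper": 1,"linear": [0,0,0],"delta_rot": [0,0,0.5]}
    - {"gripper": 1,"linear": [0,0,0],"delta_rot": [0,0,0.6]}
    - {"gripper": 1,"linear": [0,0,0],"delta_rot": [0,0,0.7]}
    - {"gripper": 1,"linear": [0,0,0],"delta_rot": [0,0,0.8]}

```text
clock: 3.55
position: [0.6579, -0.1743, 0.062]
ee_rot: [0.002, 0.881, 0.474, 0.001]
contact_force: [0.8, -2.0, 4.9]
width: 0.0132
gripper_force: 50.3
```

>>> send_rows:
  increments:
    - {"gripper": 1,"linear": [0,0,0],"delta_rot": [0,0,0.1]}
    - {"gripper": 1,"linear": [0,0,0],"delta_rot": [0,0,0.2]}
    - {"gripper": 1,"linear": [0,0,0],"delta_rot": [0,0,0.3]}
    - {"gripper": 1,"linear": [0,0,0],"delta_rot": [0,0,0.4]}
    - {"gripper": 1,"linear": [0,0,0],"delta_rot": [0,0,0.5]}
    - {"gripper": 1,"linear": [0,0,0],"delta_rot": [0,0,0.6]}
    - {"gripper": 1,"linear": [0,0,0],"delta_rot": [0,0,0.7]}
    - {"gripper": 1,"linear": [0,0,0],"delta_rot": [0,0,0.77]}

```text
clock: 4.35
position: [0.659, -0.1746, 0.062]
ee_rot: [0.003, 0.638, 0.77, 0.0]
contact_force: [2.3, -3.9, 2.8]
width: 0.013
gripper_force: 50.1
```

>>> send_rows:
  increments:
    - {"gripper": 1,"linear": [0,0,0],"delta_rot": [0,0,0]}
    - {"gripper": -1,"linear": [0,0,0],"delta_rot": [0,0,0]}
    - {"gripper": -1,"linear": [0,0,0],"delta_rot": [0,0,0]}
    - {"gripper": -1,"linear": [0,0,0],"delta_rot": [0,0,0]}
    - {"gripper": -1,"linear": [0,0,0],"delta_rot": [0,0,0]}
    - {"gripper": -1,"linear": [0,0,0.05],"delta_rot": [0,0,0]}
    - {"gripper": -1,"linear": [0,0,0.1],"delta_rot": [0,0,0]}
    - {"gripper": -1,"linear": [0,0,0.15],"delta_rot": [0,0,0]}

```text
clock: 5.15
position: [0.6562, -0.1727, 0.212]
ee_rot: [-0.001, 0.64, 0.768, -0.0]
contact_force: [1.7, -0.5, 0.5]
width: 0.0858
gripper_force: 0.0
```

```bash
python3 - <<'E'
from h import *
print(get_state()["position"],get_state()["ee_rot"])
d=shot("top","top1"); e=shot("scene","scene1")
a=cv2.resize(d["px"][185:245,355:425],(420,360),interpolation=2); b=cv2.resize(e["px"][190:260,220:290],(360,360),interpolation=2)
cv2.imwrite("pics/c3.png",np.hstack([a,b]))
E
```

```text
[ 0.65617742 -0.17268325  0.21200574] [-8.64321931e-04  6.39993994e-01  7.68379404e-01 -1.76641734e-04]
```

View pics/c3.png

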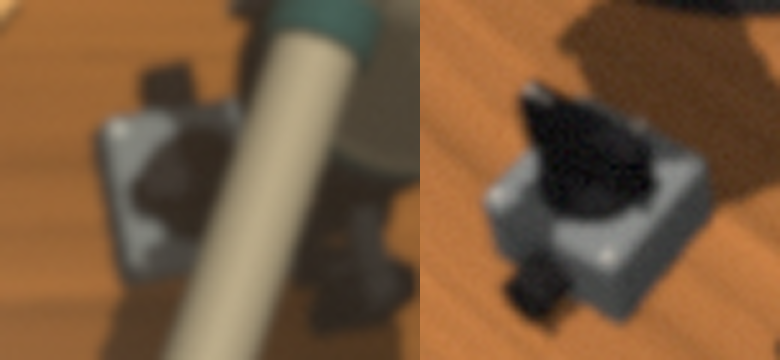

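The right crop shows the isolator bar turned a quarter, so it is off. Next, the cover bar.

>>> send_rows:
  increments:
    - {"gripper": -1,"linear": [-0.02,0.024,0.03],"delta_rot": [0,0,-0.14]}
    - {"gripper": -1,"linear": [-0.04,0.048,0.05],"delta_rot": [0,0,-0.28]}
    - {"gripper": -1,"linear": [-0.06,0.072,0.05],"delta_rot": [0,0,-0.42]}
    - {"gripper": -1,"linear": [-0.08,0.096,0.05],"delta_rot": [0,0,-0.56]}
    - {"gripper": -1,"linear": [-0.1,0.12,0.05],"delta_rot": [0,0,-0.7]}
    - {"gripper": -1,"linear": [-0.12,0.144,0.05],"delta_rot": [0,0,-0.84]}
    - {"gripper": -1,"linear": [-0.14,0.17,0.05],"delta_rot": [0,0,-0.98]}
    - {"gripper": -1,"linear": [-0.155,0.191,0.05],"delta_rot": [0,0,-1.12]}

```text
clock: 6.05
position: [0.4998, 0.0193, 0.2604]
ee_rot: [-0.001, 0.951, 0.308, -0.001]
contact_force: [0.4, 1.0, 0.0]
width: 0.0851
gripper_force: 0.0
```

>>> send_rows:
  increments:
    - {"gripper": -1,"linear": [0,0,0],"delta_rot": [0,0,-0.14]}
    - {"gripper": -1,"linear": [0,0,0],"delta_rot": [0,0,-0.28]}
    - {"gripper": -1,"linear": [0,0,0],"delta_rot": [0,0,-0.42]}
    - {"gripper": -1,"linear": [0,0,0],"delta_rot": [0,0,-0.56]}
    - {"gripper": -1,"linear": [0,0,0],"delta_rot": [0,0,-0.7]}
    - {"gripper": -1,"linear": [0,0,0],"delta_rot": [0,0,-0.84]}
    - {"gripper": -1,"linear": [0,0,0],"delta_rot": [0,0,-0.98]}
    - {"gripper": -1,"linear": [0,0,0],"delta_rot": [0,0,-1.02]}

```text
clock: 6.85
position: [0.5012, 0.0181, 0.2603]
ee_rot: [0.0, 0.981, -0.194, -0.001]
contact_force: [-0.9, 0.0, -0.1]
width: 0.0853
gripper_force: 0.0
```

```bash
python3 - <<'E'
from h import *
print(get_state()["position"],get_state()["ee_rot"])
d=shot("wrist","w2"); print([proj(d,p) for p in((.504,.0195,.137),(.544,.0035,.137),(.464,.0355,.137))])
E
```

```text
[0.50122902 0.01810333 0.26029998] [ 4.40608030e-05  9.80992942e-01 -1.94042286e-01 -6.60583612e-04]
[array([316.34638874, 230.53145748]), array([315.464998  , 164.51542131]), array([317.1506618 , 290.47041564])]
```

View pics/w2.png

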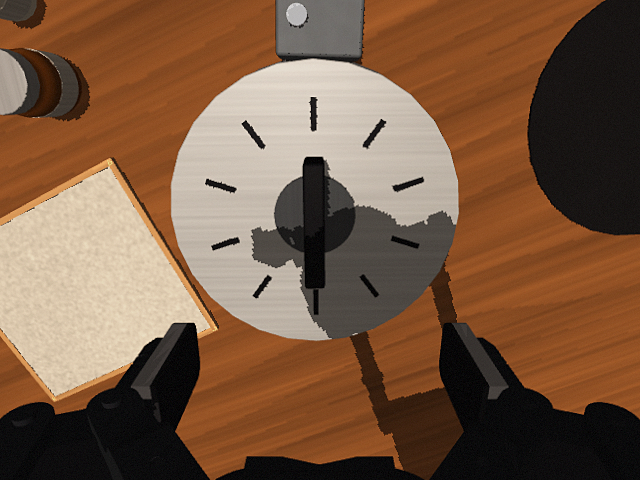

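The cover bar runs from (314,163) to (314,288), aligned and within 3 mm of my estimate. Grip it.

>>> send_rows:
  increments:
    - {"gripper": -1,"linear": [0.002,0.001,-0.05],"delta_rot": [0,0,0]}
    - {"gripper": -1,"linear": [0.002,0.001,-0.1],"delta_rot": [0,0,0]}
    - {"gripper": -1,"linear": [0.002,0.001,-0.13],"delta_rot": [0,0,0]}
    - {"gripper": -1,"linear": [0.002,0.001,-0.155],"delta_rot": [0,0,0]}
    - {"gripper": -1,"linear": [0.002,0.001,-0.155],"delta_rot": [0,0,0]}
    - {"gripper": 1,"linear": [0.002,0.001,-0.155],"delta_rot": [0,0,0]}
    - {"gripper": 1,"linear": [0.002,0.001,-0.155],"delta_rot": [0,0,0]}
    - {"gripper": 1,"linear": [0.002,0.001,-0.155],"delta_rot": [0,0,0]}
  newtons: 100

```text
clock: 7.7
position: [0.5051, 0.0188, 0.1075]
ee_rot: [-0.0, 0.981, -0.192, 0.002]
contact_force: [-0.2, -1.2, 0.3]
width: 0.044
gripper_force: 0.0
```

>>> send_rows:
  increments:
    - {"gripper": 1,"linear": [0,0,0],"delta_rot": [0,0,0]}
    - {"gripper": 1,"linear": [0,0,0],"delta_rot": [0,0,0]}
    - {"gripper": 1,"linear": [0,0,0],"delta_rot": [0,0,0]}
    - {"gripper": 1,"linear": [0,0,0],"delta_rot": [0,0,0]}

```text
clock: 8.1
position: [0.5046, 0.0194, 0.1071]
ee_rot: [-0.001, 0.981, -0.192, 0.001]
contact_force: [-0.3, 3.0, 6.6]
width: 0.0124
gripper_force: 98.1
```

>>> send_rows:
  increments:
    - {"gripper": 1,"linear": [0,0,0],"delta_rot": [0,0,0.1]}
    - {"gripper": 1,"linear": [0,0,0],"delta_rot": [0,0,0.2]}
    - {"gripper": 1,"linear": [0,0,0],"delta_rot": [0,0,0.3]}
    - {"gripper": 1,"linear": [0,0,0],"delta_rot": [0,0,0.4]}
    - {"gripper": 1,"linear": [0,0,0],"delta_rot": [0,0,0.5]}
    - {"gripper": 1,"linear": [0,0,0],"delta_rot": [0,0,0.6]}
    - {"gripper": 1,"linear": [0,0,0],"delta_rot": [0,0,0.7]}
    - {"gripper": 1,"linear": [0,0,0],"delta_rot": [0,0,0.75]}

```text
clock: 8.9
position: [0.5049, 0.0199, 0.1071]
ee_rot: [-0.001, 0.984, 0.18, 0.002]
contact_force: [0.3, 3.6, 6.9]
width: 0.0125
gripper_force: 98.1
```

>>> send_rows:
  increments:
    - {"gripper": 1,"linear": [0,0,0],"delta_rot": [0,0,0.1]}
    - {"gripper": 1,"linear": [0,0,0],"delta_rot": [0,0,0.2]}
    - {"gripper": 1,"linear": [0,0,0],"delta_rot": [0,0,0.3]}
    - {"gripper": 1,"linear": [0,0,0],"delta_rot": [0,0,0.4]}
    - {"gripper": 1,"linear": [0,0,0],"delta_rot": [0,0,0.5]}
    - {"gripper": 1,"linear": [0,0,0],"delta_rot": [0,0,0.6]}
    - {"gripper": 1,"linear": [0,0,0],"delta_rot": [0,0,0.7]}
    - {"gripper": 1,"linear": [0,0,0],"delta_rot": [0,0,0.75]}

```text
clock: 9.7
position: [0.5047, 0.0203, 0.1071]
ee_rot: [-0.001, 0.849, 0.528, 0.002]
contact_force: [0.3, 4.6, 6.7]
width: 0.0124
gripper_force: 98.3
```

>>> send_rows:
  increments:
    - {"gripper": 1,"linear": [0,0,0.01],"delta_rot": [0,0,0]}
    - {"gripper": 1,"linear": [0,0,0.025],"delta_rot": [0,0,0]}
    - {"gripper": 1,"linear": [0,0,0.04],"delta_rot": [0,0,0]}
    - {"gripper": 1,"linear": [0,0,0.06],"delta_rot": [0,0,0]}
    - {"gripper": 1,"linear": [0,0,0.08],"delta_rot": [0,0,0]}
    - {"gripper": 1,"linear": [0,0,0.1],"delta_rot": [0,0,0]}
    - {"gripper": 1,"linear": [0,0,0.115],"delta_rot": [0,0,0]}
    - {"gripper": 1,"linear": [0,0,0.115],"delta_rot": [0,0,0]}

```text
clock: 10.5
position: [0.5048, 0.0183, 0.223]
ee_rot: [0.002, 0.849, 0.528, 0.001]
contact_force: [0.6, -0.0, -2.9]
width: 0.0126
gripper_force: 98.4
```

>>> send_rows:
  increments:
    - {"gripper": 1,"linear": [-0.004,-0.02,0],"delta_rot": [0,0,0]}
    - {"gripper": 1,"linear": [-0.012,-0.06,0],"delta_rot": [0,0,0]}
    - {"gripper": 1,"linear": [-0.02,-0.1,0],"delta_rot": [0,0,0]}
    - {"gripper": 1,"linear": [-0.028,-0.145,0],"delta_rot": [0,0,0]}
    - {"gripper": 1,"linear": [-0.036,-0.19,0],"delta_rot": [0,0,0]}
    - {"gripper": 1,"linear": [-0.044,-0.235,0],"delta_rot": [0,0,0]}
    - {"gripper": 1,"linear": [-0.05,-0.28,0],"delta_rot": [0,0,0]}
    - {"gripper": 1,"linear": [-0.055,-0.311,0],"delta_rot": [0,0,0]}

```text
clock: 11.3
position: [0.4472, -0.2949, 0.2196]
ee_rot: [-0.0, 0.85, 0.527, -0.001]
contact_force: [0.3, 0.1, -2.9]
width: 0.0124
gripper_force: 98.3
```

```bash
python3 - <<'E'
from h import *
s=get_state();print(s["position"],s["ee_rot"],s["contact_force"],s["width"])
shot("scene","scene2"); shot("top","top2")
E
```

```text
[ 0.44721197 -0.29494374  0.21960205] [-4.61969329e-04  8.49775961e-01  5.27142698e-01 -1.08521664e-03] [ 0.26612431  0.09789939 -2.86713885] 0.01244746316147596
```

View pics/scene2.png

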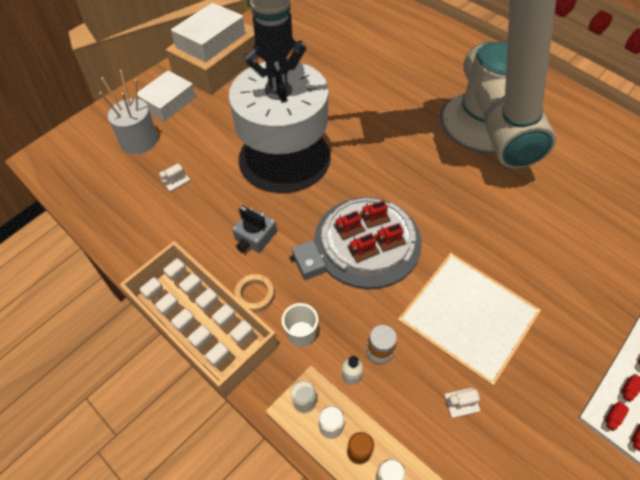

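The cover hangs level over the mat, the isolator looks off, and four red cows stand on the deck around (370,233). Lower the cover.

>>> send_rows:
  increments:
    - {"gripper": 1,"linear": [0.001,0.001,-0.03],"delta_rot": [0,0,0]}
    - {"gripper": 1,"linear": [0.001,0.001,-0.06],"delta_rot": [0,0,0]}
    - {"gripper": 1,"linear": [0.001,0.001,-0.085],"delta_rot": [0,0,0]}
    - {"gripper": 1,"linear": [0.001,0.001,-0.1],"delta_rot": [0,0,0]}
    - {"gripper": 1,"linear": [0.001,0.001,-0.11],"delta_rot": [0,0,0]}
    - {"gripper": 1,"linear": [0.001,0.001,-0.117],"delta_rot": [0,0,0]}
    - {"gripper": 1,"linear": [0.001,0.001,-0.12],"delta_rot": [0,0,0]}
    - {"gripper": 1,"linear": [0.001,0.001,-0.12],"delta_rot": [0,0,0]}

```text
clock: 12.2
position: [0.4499, -0.291, 0.101]
ee_rot: [0.0, 0.849, 0.528, -0.0]
contact_force: [-0.4, -0.1, -2.3]
width: 0.0127
gripper_force: 98.2
```

>>> send_rows:
  increments:
    - {"gripper": 1,"linear": [0,0,-0.001],"delta_rot": [0,0,0]}
    - {"gripper": 1,"linear": [0,0,-0.002],"delta_rot": [0,0,0]}
    - {"gripper": 1,"linear": [0,0,-0.002],"delta_rot": [0,0,0]}
    - {"gripper": 1,"linear": [0,0,-0.002],"delta_rot": [0,0,0]}

```text
clock: 12.6
position: [0.4501, -0.2914, 0.0994]
ee_rot: [0.001, 0.849, 0.528, 0.0]
contact_force: [0.8, -0.1, -1.4]
width: 0.0123
gripper_force: 98.4
```

>>> send_rows:
  increments:
    - {"gripper": -1,"linear": [0,0,0],"delta_rot": [0,0,0]}
    - {"gripper": -1,"linear": [0,0,0],"delta_rot": [0,0,0]}
    - {"gripper": -1,"linear": [0,0,0],"delta_rot": [0,0,0]}
    - {"gripper": -1,"linear": [0,0,0],"delta_rot": [0,0,0]}
    - {"gripper": -1,"linear": [0,0,0.05],"delta_rot": [0,0,0]}
    - {"gripper": -1,"linear": [0,0,0.1],"delta_rot": [0,0,0]}
    - {"gripper": -1,"linear": [0,0,0.14],"delta_rot": [0,0,0]}
    - {"gripper": -1,"linear": [0,0,0.14],"delta_rot": [0,0,0]}

```text
clock: 13.4
position: [0.4527, -0.2935, 0.2455]
ee_rot: [0.006, 0.849, 0.528, 0.002]
contact_force: [0.1, -0.5, -0.4]
width: 0.0856
gripper_force: 0.0
```

```bash
python3 - <<'E'
from h import *
s=get_state();print(s["position"],s["ee_rot"],s["contact_force"],s["clock"])
e=shot("scene","scene3"); d=shot("top","top3")
a=cv2.resize(d["px"][227:327,261:361],(500,500),interpolation=2); 
b=cv2.resize(e["px"][150:300,160:430],(792,440),interpolation=2)
cv2.imwrite("pics/c4.png",a);cv2.imwrite("pics/c5.png",b)
E
```

```text
[ 0.45270367 -0.29346942  0.24547709] [0.00639118 0.84910826 0.52817618 0.00206097] [ 0.08165016 -0.52756555 -0.37182499] 13.4
```

View pics/c4.png

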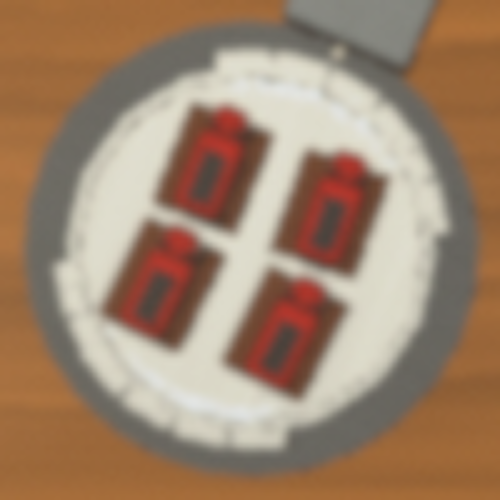

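View pics/scene3.png

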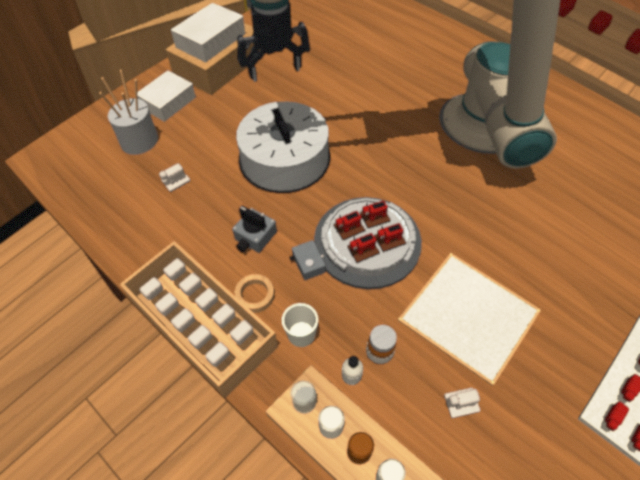

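The cover stands on the mat and all four cows stand on the deck, in c4 near (214,166), (330,214), (163,283) and (286,332), heads towards the junction box. Move the wrist above the deck and measure.

>>> send_rows:
  increments:
    - {"gripper": -1,"linear": [0.01,0.04,0.02],"delta_rot": [0,0,-0.14]}
    - {"gripper": -1,"linear": [0.02,0.08,0.02],"delta_rot": [0,0,-0.28]}
    - {"gripper": -1,"linear": [0.03,0.12,0.02],"delta_rot": [0,0,-0.42]}
    - {"gripper": -1,"linear": [0.035,0.165,0.02],"delta_rot": [0,0,-0.56]}
    - {"gripper": -1,"linear": [0.04,0.21,0.02],"delta_rot": [0,0,-0.7]}
    - {"gripper": -1,"linear": [0.045,0.255,0.02],"delta_rot": [0,0,-0.84]}
    - {"gripper": -1,"linear": [0.05,0.29,0.02],"delta_rot": [0,0,-0.98]}
    - {"gripper": -1,"linear": [0.055,0.311,0.02],"delta_rot": [0,0,-1.12]}

```text
clock: 14.3
position: [0.5032, 0.0228, 0.2567]
ee_rot: [-0.001, 1.0, -0.004, -0.002]
contact_force: [0.4, 0.3, -1.1]
width: 0.0854
gripper_force: 0.0
```

>>> send_rows:
  increments:
    - {"gripper": -1,"linear": [0,0,0],"delta_rot": [0,0,-0.14]}
    - {"gripper": -1,"linear": [0,0,0],"delta_rot": [0,0,-0.28]}
    - {"gripper": -1,"linear": [0,0,0],"delta_rot": [0,0,-0.377]}
    - {"gripper": -1,"linear": [0,0,0],"delta_rot": [0,0,-0.377]}
    - {"gripper": -1,"linear": [0,0,0],"delta_rot": [0,0,-0.377]}

```text
clock: 14.8
position: [0.504, 0.02, 0.2574]
ee_rot: [0.0, 0.982, -0.188, -0.002]
contact_force: [0.0, 0.2, -0.2]
width: 0.0853
gripper_force: 0.0
```

```bash
cat >> h.py <<'E'
def cows(d,z=.074):
    """red cows in a wrist picture: (x,y,yaw deg mod 180, size mm), body-top plane; plus base-mask"""
    hsv=cv2.cvtColor(d["px"],cv2.COLOR_BGR2HSV); h,s,v=cv2.split(hsv)
    m=(((h<6)|(h>172))&(s>150)&(v>50)).astype(np.uint8)
    m=cv2.morphologyEx(m,cv2.MORPH_CLOSE,np.ones((7,7)))
    out=[]
    for c in cv2.findContours(m,0,1)[0]:
        if cv2.contourArea(c)<800: continue
        P=np.array([at(d,p[0],z) for p in c]).astype(np.float32)*1000
        (x,y),wh,a=cv2.minAreaRect(P)
        if wh[0]<wh[1]: a+=90
        out.append((round(x),round(y),round((a+90)%180-90,1),np.round(wh,1),cv2.boundingRect(c)))
    return out
E
python3 - <<'E'
from h import *
s=get_state();print(s["position"],s["ee_rot"],s["clock"])
d=shot("wrist","w3")
for c in cows(d): print(c)
E
```

```text
[0.50399241 0.01995925 0.25740752] [ 1.99478776e-04  9.82155508e-01 -1.88063902e-01 -1.57668112e-03] 14.8
(468, 2, -26.4, array([25.3, 55.9]), (339, 210, 34, 66))
(492, 63, -26.5, array([24. , 55.9]), (261, 210, 32, 66))
(550, 38, -21.6, array([25.1, 54.3]), (260, 129, 34, 72))
(527, -20, -16.7, array([26.1, 55. ]), (341, 128, 35, 72))
```

View pics/w3.png

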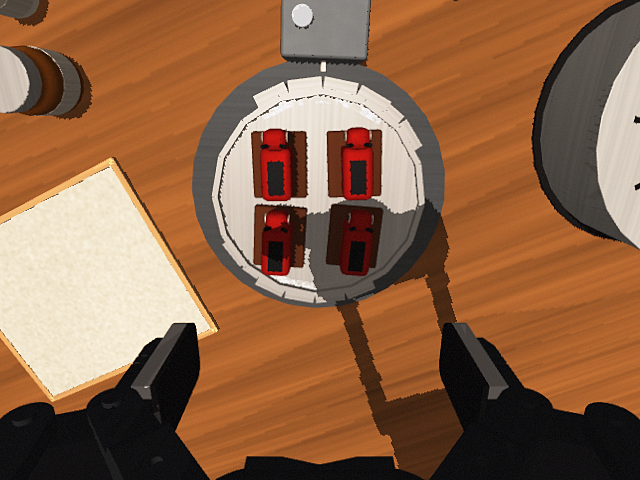

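The wrist view shows four upright cows at about (277,165), (358,163), (276,240) and (355,240), each on its base. I'll cross-check their centres against the top view's base centres.

```bash
python3 - <<'E'
from h import *
d=load("top3")
for n,p in dict(A=(214,166),B=(330,214),C=(163,283),D=(286,332)).items(): print(n,at(d,((p[0]+.5)/5-.5+261,(p[1]+.5)/5-.5+227),.042))
w=load("w3")
for n,q in dict(A=(253,130,308,199),B=(328,131,382,199),C=(252,205,307,268),D=(328,206,382,267)).items():
    print(n,at(w,((q[0]+q[2])/2,(q[1]+q[3])/2),.041))
print("board",[at(w,p,.005) for p in((111,160),(215,328),(54,400))],[at(load("top3"),p,.005) for p in((163,241),(248,237),(252,313),(168,319))])
E
```

```text
A [0.54603386 0.04060081]
B [ 0.52207965 -0.01798584]
C [0.48710773 0.06592261]
D [0.46276307 0.00395349]
A [0.54593018 0.0388439 ]
B [ 0.52226507 -0.01942878]
C [0.48770351 0.06493793]
D [0.46282225 0.00246248]
board [array([0.60555665, 0.18910753]), array([0.41043203, 0.17650471]), array([0.39380524, 0.39253319])] [array([0.59403055, 0.41001523]), array([0.60543306, 0.18686711]), array([0.40806315, 0.174235  ]), array([0.39111721, 0.39284813])]
```

>>> send_rows:
  increments:
    - {"gripper": 0,"linear": [0.04,0.02,-0.02],"delta_rot": [0,0,0]}
    - {"gripper": 0,"linear": [0.04,0.02,-0.06],"delta_rot": [0,0,0]}
    - {"gripper": 0,"linear": [0.04,0.02,-0.1],"delta_rot": [0,0,0]}
    - {"gripper": 0,"linear": [0.04,0.02,-0.14],"delta_rot": [0,0,0]}
    - {"gripper": 0,"linear": [0.04,0.02,-0.145],"delta_rot": [0,0,0]}
  newtons: 40

```text
clock: 15.35
position: [0.5405, 0.04, 0.109]
ee_rot: [0.001, 0.982, -0.189, -0.006]
contact_force: [-0.9, -0.3, -0.2]
width: 0.0425
gripper_force: 0.0
```

```bash
python3 - <<'E'
from h import *
s=get_state();print(s["position"],s["width"])
d=shot("wrist","w4")
for c in cows(d): print(c)
E
```

```text
[0.54052228 0.04000681 0.10900649] 0.04247452218078451
(493, 63, -25.3, array([23.8, 59.3]), (288, 333, 51, 99))
(483, -8, 4.8, array([36.4, 18.3]), (424, 332, 48, 52))
(551, 38, -21.8, array([24.1, 56.5]), (289, 208, 54, 117))
(529, -17, -19.9, array([29.7, 56.6]), (413, 206, 68, 117))
```

>>> send_rows:
  increments:
    - {"gripper": 0,"linear": [0,0,-0.03],"delta_rot": [0,0,0]}
    - {"gripper": 0,"linear": [0,0,-0.05],"delta_rot": [0,0,0]}
    - {"gripper": 0,"linear": [0,0,-0.063],"delta_rot": [0,0,0]}
    - {"gripper": 0,"linear": [0,0,-0.063],"delta_rot": [0,0,0]}
    - {"gripper": 1,"linear": [0,0,-0.063],"delta_rot": [0,0,0]}
    - {"gripper": 1,"linear": [0,0,-0.063],"delta_rot": [0,0,0]}
    - {"gripper": 1,"linear": [0,0,-0.063],"delta_rot": [0,0,0]}
    - {"gripper": 1,"linear": [0,0,-0.063],"delta_rot": [0,0,0]}

```text
clock: 16.2
position: [0.5466, 0.0398, 0.053]
ee_rot: [-0.0, 0.982, -0.189, 0.002]
contact_force: [-0.7, -0.3, 5.9]
width: 0.0234
gripper_force: 40.3
```

>>> send_rows:
  increments:
    - {"gripper": 1,"linear": [0,0,0.03],"delta_rot": [0,0,0]}
    - {"gripper": 1,"linear": [0,0,0.07],"delta_rot": [0,0,0]}
    - {"gripper": 1,"linear": [0,0,0.11],"delta_rot": [0,0,0]}
    - {"gripper": 1,"linear": [0,0.04,0.11],"delta_rot": [0,0,0.1]}
    - {"gripper": 1,"linear": [0,0.08,0.11],"delta_rot": [0,0,0.2]}
    - {"gripper": 1,"linear": [0,0.12,0.11],"delta_rot": [0,0,0.3]}
    - {"gripper": 1,"linear": [0,0.16,0.11],"delta_rot": [0,0,0.4]}
    - {"gripper": 1,"linear": [0,0.2,0.11],"delta_rot": [0,0,0.44]}

```text
clock: 17.0
position: [0.5445, 0.2414, 0.1615]
ee_rot: [-0.0, 1.0, 0.031, 0.0]
contact_force: [0.9, -0.3, -0.6]
width: 0.023
gripper_force: 40.2
```

>>> send_rows:
  increments:
    - {"gripper": 1,"linear": [0.003,0.04,0],"delta_rot": [0,0,0]}
    - {"gripper": 1,"linear": [0.003,0.08,0],"delta_rot": [0,0,0]}
    - {"gripper": 1,"linear": [0.003,0.098,-0.03],"delta_rot": [0,0,0]}
    - {"gripper": 1,"linear": [0.003,0.098,-0.07],"delta_rot": [0,0,0]}
    - {"gripper": 1,"linear": [0.003,0.098,-0.1],"delta_rot": [0,0,0]}
    - {"gripper": 1,"linear": [0.003,0.098,-0.12],"delta_rot": [0,0,0]}
    - {"gripper": 1,"linear": [0.003,0.098,-0.13],"delta_rot": [0,0,0]}
    - {"gripper": 1,"linear": [0.003,0.098,-0.134],"delta_rot": [0,0,0]}

```text
clock: 17.8
position: [0.5475, 0.3377, 0.0262]
ee_rot: [0.0, 1.0, 0.03, -0.001]
contact_force: [-0.8, 0.5, -0.5]
width: 0.0232
gripper_force: 40.2
```

>>> send_rows:
  increments:
    - {"gripper": 1,"linear": [0,0,-0.002],"delta_rot": [0,0,0]}
    - {"gripper": 1,"linear": [0,0,-0.002],"delta_rot": [0,0,0]}
    - {"gripper": 1,"linear": [0,0,-0.002],"delta_rot": [0,0,0]}

```text
clock: 18.1
position: [0.5486, 0.3382, 0.0262]
ee_rot: [-0.0, 1.0, 0.03, 0.001]
contact_force: [-0.6, -0.5, -1.8]
width: 0.023
gripper_force: 40.2
```

>>> send_rows:
  increments:
    - {"gripper": 1,"linear": [0,0,-0.002],"delta_rot": [0,0,0]}
    - {"gripper": 1,"linear": [0,0,-0.002],"delta_rot": [0,0,0]}
    - {"gripper": 1,"linear": [0,0,-0.002],"delta_rot": [0,0,0]}

```text
clock: 18.4
position: [0.5486, 0.3383, 0.024]
ee_rot: [-0.0, 1.0, 0.03, 0.001]
contact_force: [-0.3, -0.1, 5.4]
width: 0.0234
gripper_force: 40.8
```

>>> send_rows:
  increments:
    - {"gripper": 0,"linear": [0,0,0],"delta_rot": [0,0,0]}
    - {"gripper": 0,"linear": [0,0,0],"delta_rot": [0,0,0]}
    - {"gripper": 0,"linear": [0,0,0],"delta_rot": [0,0,0]}
    - {"gripper": 0,"linear": [0,0,0.04],"delta_rot": [0,0,0]}
    - {"gripper": 0,"linear": [0,0,0.09],"delta_rot": [0,0,0]}
    - {"gripper": 0,"linear": [0,0,0.14],"delta_rot": [0,0,0]}
    - {"gripper": 0,"linear": [-0.01,-0.04,0.16],"delta_rot": [0,0,-0.1]}
    - {"gripper": 0,"linear": [-0.02,-0.085,0.17],"delta_rot": [0,0,-0.2]}

```text
clock: 19.2
position: [0.5291, 0.2536, 0.1958]
ee_rot: [-0.001, 0.997, -0.071, 0.003]
contact_force: [0.5, -1.0, -1.0]
width: 0.0426
gripper_force: 0.0
```

>>> send_rows:
  increments:
    - {"gripper": 0,"linear": [-0.005,-0.045,0.01],"delta_rot": [0,0,-0.1]}
    - {"gripper": 0,"linear": [-0.01,-0.09,0.02],"delta_rot": [0,0,-0.2]}
    - {"gripper": 0,"linear": [-0.015,-0.135,0.03],"delta_rot": [0,0,-0.243]}
    - {"gripper": 0,"linear": [-0.02,-0.18,0.045],"delta_rot": [0,0,-0.243]}
    - {"gripper": 0,"linear": [-0.023,-0.22,0.063],"delta_rot": [0,0,-0.243]}
    - {"gripper": 0,"linear": [-0.023,-0.233,0.063],"delta_rot": [0,0,-0.243]}

```text
clock: 19.8
position: [0.5055, 0.0165, 0.2582]
ee_rot: [0.001, 0.981, -0.192, 0.002]
contact_force: [1.6, 0.0, 0.2]
width: 0.0421
gripper_force: 0.0
```

```bash
cat >look.py <<'E'
from h import *
import sys
s=get_state();print(s["position"].round(4),np.degrees(2*np.arctan2(s["ee_rot"][2],s["ee_rot"][1])).round(1),s["clock"])
d=shot("wrist",sys.argv[1])
for c in cows(d):
    a=np.radians(c[2]); print("mid",np.round([c[0]-6*np.cos(a),c[1]-6*np.sin(a)]),c)
E
python3 look.py w5
```

```text
[0.5055 0.0165 0.2582] -22.2 19.8
mid [463.   5.] (468, 2, -26.5, array([25.2, 56. ]), (337, 214, 33, 66))
mid [489.  65.] (494, 62, -34.1, array([28.6, 56.6]), (252, 213, 39, 65))
mid [521. -18.] (527, -20, -20.2, array([24.5, 54.9]), (337, 133, 33, 72))
```

>>> send_rows:
  increments:
    - {"gripper": 0,"linear": [-0.018,0.045,-0.01],"delta_rot": [0,0,0]}
    - {"gripper": 0,"linear": [-0.018,0.045,-0.06],"delta_rot": [0,0,0]}
    - {"gripper": 0,"linear": [-0.018,0.045,-0.1],"delta_rot": [0,0,0]}
    - {"gripper": 0,"linear": [-0.018,0.045,-0.14],"delta_rot": [0,0,0]}
    - {"gripper": 0,"linear": [-0.018,0.045,-0.145],"delta_rot": [0,0,0]}
    - {"gripper": 0,"linear": [-0.018,0.045,-0.145],"delta_rot": [0,0,0]}

```text
clock: 20.45
position: [0.4859, 0.0659, 0.1099]
ee_rot: [0.0, 0.982, -0.19, -0.002]
contact_force: [-0.3, -0.2, -0.3]
width: 0.0431
gripper_force: 0.0
```

```bash
python3 look.py w6
```

```text
[0.4859 0.0659 0.1099] -21.9 20.45
mid [465.   9.] (470, 6, -26.4, array([31.5, 56.4]), (418, 215, 79, 115))
mid [489.  65.] (494, 62, -26.1, array([24. , 56.3]), (293, 211, 56, 116))
mid [523. -15.] (529, -17, -19.7, array([30.3, 55. ]), (429, 60, 78, 138))
```

View pics/w6.png

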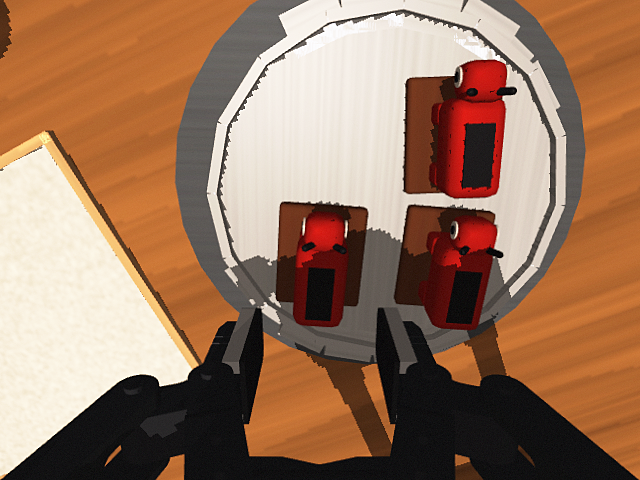

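Cow C stands between the fingers, base at about (322,253). Descend and grip.

>>> send_rows:
  increments:
    - {"gripper": 0,"linear": [0.001,0,-0.03],"delta_rot": [0,0,-0.06]}
    - {"gripper": 0,"linear": [0.001,0,-0.05],"delta_rot": [0,0,-0.06]}
    - {"gripper": 0,"linear": [0.001,0,-0.063],"delta_rot": [0,0,-0.06]}
    - {"gripper": 0,"linear": [0.001,0,-0.063],"delta_rot": [0,0,-0.06]}
    - {"gripper": 1,"linear": [0.001,0,-0.063],"delta_rot": [0,0,-0.06]}
    - {"gripper": 1,"linear": [0.001,0,-0.063],"delta_rot": [0,0,-0.06]}
    - {"gripper": 1,"linear": [0.001,0,-0.063],"delta_rot": [0,0,-0.06]}
    - {"gripper": 1,"linear": [0.001,0,-0.063],"delta_rot": [0,0,-0.06]}

```text
clock: 21.3
position: [0.4897, 0.065, 0.0499]
ee_rot: [-0.001, 0.976, -0.22, 0.002]
contact_force: [0.9, -0.3, 5.9]
width: 0.0237
gripper_force: 40.7
```

>>> send_rows:
  increments:
    - {"gripper": 1,"linear": [0,0,0.03],"delta_rot": [0,0,0]}
    - {"gripper": 1,"linear": [0,0,0.07],"delta_rot": [0,0,0]}
    - {"gripper": 1,"linear": [0,0,0.11],"delta_rot": [0,0,0]}
    - {"gripper": 1,"linear": [-0.005,0.045,0.11],"delta_rot": [0,0,0.1]}
    - {"gripper": 1,"linear": [-0.01,0.09,0.11],"delta_rot": [0,0,0.2]}
    - {"gripper": 1,"linear": [-0.015,0.135,0.11],"delta_rot": [0,0,0.3]}
    - {"gripper": 1,"linear": [-0.02,0.18,0.11],"delta_rot": [0,0,0.4]}
    - {"gripper": 1,"linear": [-0.025,0.22,0.11],"delta_rot": [0,0,0.5]}

```text
clock: 22.1
position: [0.4624, 0.287, 0.1587]
ee_rot: [-0.0, 1.0, 0.031, 0.001]
contact_force: [0.3, -1.0, -0.4]
width: 0.0234
gripper_force: 39.7
```

>>> send_rows:
  increments:
    - {"gripper": 1,"linear": [-0.008,0.03,0],"delta_rot": [0,0,0]}
    - {"gripper": 1,"linear": [-0.008,0.05,0],"delta_rot": [0,0,0]}
    - {"gripper": 1,"linear": [-0.008,0.05,-0.03],"delta_rot": [0,0,0]}
    - {"gripper": 1,"linear": [-0.008,0.05,-0.07],"delta_rot": [0,0,0]}
    - {"gripper": 1,"linear": [-0.008,0.05,-0.1],"delta_rot": [0,0,0]}
    - {"gripper": 1,"linear": [-0.008,0.05,-0.12],"delta_rot": [0,0,0]}
    - {"gripper": 1,"linear": [-0.008,0.05,-0.13],"delta_rot": [0,0,0]}
    - {"gripper": 1,"linear": [-0.008,0.05,-0.134],"delta_rot": [0,0,0]}

```text
clock: 22.9
position: [0.4546, 0.3348, 0.0234]
ee_rot: [0.0, 1.0, 0.028, -0.0]
contact_force: [-0.1, 0.1, -1.1]
width: 0.0233
gripper_force: 39.7
```

>>> send_rows:
  increments:
    - {"gripper": 1,"linear": [0,0,-0.002],"delta_rot": [0,0,0]}
    - {"gripper": 1,"linear": [0,0,-0.003],"delta_rot": [0,0,0]}
    - {"gripper": 1,"linear": [0,0,-0.003],"delta_rot": [0,0,0]}

```text
clock: 23.2
position: [0.4554, 0.3353, 0.0219]
ee_rot: [-0.0, 1.0, 0.028, 0.001]
contact_force: [0.4, 0.1, -1.0]
width: 0.0232
gripper_force: 39.7
```

>>> send_rows:
  increments:
    - {"gripper": 1,"linear": [0,0,-0.002],"delta_rot": [0,0,0]}
    - {"gripper": 1,"linear": [0,0,-0.002],"delta_rot": [0,0,0]}
    - {"gripper": 1,"linear": [0,0,-0.002],"delta_rot": [0,0,0]}

```text
clock: 23.5
position: [0.4556, 0.3354, 0.0209]
ee_rot: [-0.001, 1.0, 0.028, 0.001]
contact_force: [-1.4, -0.2, 8.1]
width: 0.0232
gripper_force: 40.8
```

>>> send_rows:
  increments:
    - {"gripper": 0,"linear": [0,0,0],"delta_rot": [0,0,0]}
    - {"gripper": 0,"linear": [0,0,0],"delta_rot": [0,0,0]}
    - {"gripper": 0,"linear": [0,0,0],"delta_rot": [0,0,0]}
    - {"gripper": 0,"linear": [0,0,0.04],"delta_rot": [0,0,0]}
    - {"gripper": 0,"linear": [0,0,0.09],"delta_rot": [0,0,0]}
    - {"gripper": 0,"linear": [0,0,0.14],"delta_rot": [0,0,0]}
    - {"gripper": 0,"linear": [0.01,-0.04,0.16],"delta_rot": [0,0,-0.1]}
    - {"gripper": 0,"linear": [0.02,-0.085,0.17],"delta_rot": [0,0,-0.2]}

```text
clock: 24.3
position: [0.4764, 0.2508, 0.192]
ee_rot: [-0.001, 0.997, -0.072, 0.003]
contact_force: [1.1, 0.4, -0.3]
width: 0.0424
gripper_force: 0.0
```

>>> send_rows:
  increments:
    - {"gripper": 0,"linear": [0.005,-0.045,0.01],"delta_rot": [0,0,-0.1]}
    - {"gripper": 0,"linear": [0.01,-0.09,0.02],"delta_rot": [0,0,-0.2]}
    - {"gripper": 0,"linear": [0.015,-0.135,0.03],"delta_rot": [0,0,-0.24]}
    - {"gripper": 0,"linear": [0.02,-0.18,0.045],"delta_rot": [0,0,-0.24]}
    - {"gripper": 0,"linear": [0.03,-0.22,0.066],"delta_rot": [0,0,-0.24]}
    - {"gripper": 0,"linear": [0.03,-0.23,0.066],"delta_rot": [0,0,-0.24]}

```text
clock: 24.9
position: [0.5075, 0.0158, 0.2575]
ee_rot: [0.001, 0.981, -0.193, 0.003]
contact_force: [0.2, 0.6, -0.1]
width: 0.0426
gripper_force: 0.0
```

```bash
python3 look.py w7
```

```text
[0.5075 0.0158 0.2575] -22.2 24.9
mid [466. 294.] (472, 295, 6.7, array([50.7, 48.1]), (18, 339, 63, 52))
mid [463.   5.] (468, 2, -26.5, array([25., 56.]), (337, 217, 33, 66))
mid [522. -18.] (528, -20, -19.8, array([24.4, 55.1]), (337, 136, 33, 72))
```

>>> send_rows:
  increments:
    - {"gripper": 0,"linear": [0.017,-0.038,-0.02],"delta_rot": [0,0,0.03]}
    - {"gripper": 0,"linear": [0.017,-0.038,-0.07],"delta_rot": [0,0,0.03]}
    - {"gripper": 0,"linear": [0.017,-0.038,-0.11],"delta_rot": [0,0,0.03]}
    - {"gripper": 0,"linear": [0.017,-0.038,-0.14],"delta_rot": [0,0,0.03]}
    - {"gripper": 0,"linear": [0.017,-0.038,-0.17],"delta_rot": [0,0,0.03]}
    - {"gripper": 0,"linear": [0.017,-0.038,-0.195],"delta_rot": [0,0,0.03]}
    - {"gripper": 0,"linear": [0.017,-0.038,-0.208],"delta_rot": [0,0,0.03]}
    - {"gripper": 0,"linear": [0.017,-0.038,-0.208],"delta_rot": [0,0,0.03]}

```text
clock: 25.75
position: [0.519, -0.0164, 0.0442]
ee_rot: [-0.0, 0.985, -0.175, -0.004]
contact_force: [-0.6, 0.2, -0.6]
width: 0.0424
gripper_force: 0.0
```

>>> send_rows:
  increments:
    - {"gripper": 1,"linear": [0,0,0],"delta_rot": [0,0,0]}
    - {"gripper": 1,"linear": [0,0,0],"delta_rot": [0,0,0]}
    - {"gripper": 1,"linear": [0,0,0],"delta_rot": [0,0,0]}
    - {"gripper": 1,"linear": [0,0,0],"delta_rot": [0,0,0]}
    - {"gripper": 1,"linear": [0,0,0.03],"delta_rot": [0,0,0]}
    - {"gripper": 1,"linear": [0,0,0.07],"delta_rot": [0,0,0]}
    - {"gripper": 1,"linear": [0,0,0.11],"delta_rot": [0,0,0]}
    - {"gripper": 1,"linear": [0,0,0.11],"delta_rot": [0,0,0]}

```text
clock: 26.55
position: [0.5259, -0.0187, 0.1629]
ee_rot: [-0.0, 0.984, -0.176, 0.006]
contact_force: [1.4, -0.1, -0.8]
width: 0.0234
gripper_force: 40.3
```

>>> send_rows:
  increments:
    - {"gripper": 1,"linear": [0.004,0.04,0],"delta_rot": [0,0,0.1]}
    - {"gripper": 1,"linear": [0.008,0.085,0],"delta_rot": [0,0,0.2]}
    - {"gripper": 1,"linear": [0.012,0.13,0],"delta_rot": [0,0,0.3]}
    - {"gripper": 1,"linear": [0.017,0.175,0],"delta_rot": [0,0,0.4]}
    - {"gripper": 1,"linear": [0.022,0.22,0],"delta_rot": [0,0,0.41]}
    - {"gripper": 1,"linear": [0.0255,0.263,0],"delta_rot": [0,0,0.41]}
    - {"gripper": 1,"linear": [0.0255,0.263,-0.03],"delta_rot": [0,0,0.41]}
    - {"gripper": 1,"linear": [0.0255,0.263,-0.07],"delta_rot": [0,0,0.41]}

```text
clock: 27.35
position: [0.5489, 0.2472, 0.0877]
ee_rot: [-0.001, 1.0, 0.03, 0.003]
contact_force: [0.6, -1.2, -1.1]
width: 0.0236
gripper_force: 40.3
```

>>> send_rows:
  increments:
    - {"gripper": 1,"linear": [0,0,-0.03],"delta_rot": [0,0,0]}
    - {"gripper": 1,"linear": [0,0,-0.05],"delta_rot": [0,0,0]}
    - {"gripper": 1,"linear": [0,0,-0.06],"delta_rot": [0,0,0]}
    - {"gripper": 1,"linear": [0,0,-0.064],"delta_rot": [0,0,0]}
    - {"gripper": 1,"linear": [0,0,-0.066],"delta_rot": [0,0,0]}
    - {"gripper": 1,"linear": [0,0,-0.066],"delta_rot": [0,0,0]}

```text
clock: 27.95
position: [0.548, 0.245, 0.0217]
ee_rot: [-0.0, 1.0, 0.028, 0.001]
contact_force: [0.2, -0.0, -1.1]
width: 0.0234
gripper_force: 40.3
```

>>> send_rows:
  increments:
    - {"gripper": 1,"linear": [0,0,-0.002],"delta_rot": [0,0,0]}
    - {"gripper": 1,"linear": [0,0,-0.002],"delta_rot": [0,0,0]}
    - {"gripper": 1,"linear": [0,0,-0.002],"delta_rot": [0,0,0]}

```text
clock: 28.25
position: [0.5476, 0.245, 0.0195]
ee_rot: [-0.0, 1.0, 0.028, 0.0]
contact_force: [0.2, -0.3, -1.2]
width: 0.0235
gripper_force: 40.3
```

>>> send_rows:
  increments:
    - {"gripper": 1,"linear": [0,0,-0.001],"delta_rot": [0,0,0]}
    - {"gripper": 1,"linear": [0,0,-0.002],"delta_rot": [0,0,0]}
    - {"gripper": 1,"linear": [0,0,-0.002],"delta_rot": [0,0,0]}

```text
clock: 28.55
position: [0.5476, 0.245, 0.0182]
ee_rot: [-0.0, 1.0, 0.028, 0.001]
contact_force: [-1.3, -0.4, 6.3]
width: 0.0229
gripper_force: 41.3
```

>>> send_rows:
  increments:
    - {"gripper": 0,"linear": [0,0,0],"delta_rot": [0,0,0]}
    - {"gripper": 0,"linear": [0,0,0],"delta_rot": [0,0,0]}
    - {"gripper": 0,"linear": [0,0,0],"delta_rot": [0,0,0]}
    - {"gripper": 0,"linear": [0,0,0.04],"delta_rot": [0,0,0]}
    - {"gripper": 0,"linear": [0,0,0.09],"delta_rot": [0,0,0]}
    - {"gripper": 0,"linear": [0,0,0.14],"delta_rot": [0,0,0]}
    - {"gripper": 0,"linear": [-0.01,-0.04,0.16],"delta_rot": [0,0,-0.1]}
    - {"gripper": 0,"linear": [-0.02,-0.085,0.17],"delta_rot": [0,0,-0.2]}

```text
clock: 29.35
position: [0.5289, 0.1604, 0.1899]
ee_rot: [-0.001, 0.997, -0.072, 0.003]
contact_force: [0.8, -1.0, 0.5]
width: 0.043
gripper_force: 0.0
```

>>> send_rows:
  increments:
    - {"gripper": 0,"linear": [-0.005,-0.045,0.02],"delta_rot": [0,0,-0.1]}
    - {"gripper": 0,"linear": [-0.01,-0.085,0.04],"delta_rot": [0,0,-0.2]}
    - {"gripper": 0,"linear": [-0.018,-0.12,0.06],"delta_rot": [0,0,-0.27]}
    - {"gripper": 0,"linear": [-0.023,-0.14,0.068],"delta_rot": [0,0,-0.27]}
    - {"gripper": 0,"linear": [-0.023,-0.14,0.068],"delta_rot": [0,0,-0.27]}

```text
clock: 29.85
position: [0.5045, 0.0175, 0.2564]
ee_rot: [0.0, 0.978, -0.207, 0.001]
contact_force: [0.1, 0.5, -0.4]
width: 0.0429
gripper_force: 0.0
```

```bash
python3 look.py w8
```

```text
[0.5045 0.0175 0.2564] -23.9 29.85
mid [465. 294.] (471, 295, 5.6, array([50.3, 47.9]), (22, 342, 65, 53))
mid [537. 291.] (542, 287, -37.8, array([28.9, 52.6]), (0, 269, 34, 52))
mid [551. 215.] (557, 215, 4.2, array([50.6, 39. ]), (41, 226, 68, 58))
mid [463.   5.] (468, 2, -26.5, array([24.4, 55.8]), (340, 212, 32, 66))
```

>>> send_rows:
  increments:
    - {"gripper": 0,"linear": [-0.042,-0.016,-0.02],"delta_rot": [0,0,-0.03]}
    - {"gripper": 0,"linear": [-0.042,-0.016,-0.07],"delta_rot": [0,0,-0.03]}
    - {"gripper": 0,"linear": [-0.042,-0.016,-0.11],"delta_rot": [0,0,-0.03]}
    - {"gripper": 0,"linear": [-0.042,-0.016,-0.14],"delta_rot": [0,0,-0.03]}
    - {"gripper": 0,"linear": [-0.042,-0.016,-0.17],"delta_rot": [0,0,-0.03]}
    - {"gripper": 0,"linear": [-0.042,-0.016,-0.195],"delta_rot": [0,0,-0.03]}
    - {"gripper": 0,"linear": [-0.042,-0.016,-0.208],"delta_rot": [0,0,-0.03]}
    - {"gripper": 0,"linear": [-0.042,-0.016,-0.208],"delta_rot": [0,0,-0.03]}

```text
clock: 30.7
position: [0.4601, 0.0055, 0.0443]
ee_rot: [0.0, 0.976, -0.219, -0.003]
contact_force: [-0.2, -0.5, 0.5]
width: 0.0427
gripper_force: 0.0
```

>>> send_rows:
  increments:
    - {"gripper": 1,"linear": [0,0,0],"delta_rot": [0,0,0]}
    - {"gripper": 1,"linear": [0,0,0],"delta_rot": [0,0,0]}
    - {"gripper": 1,"linear": [0,0,0],"delta_rot": [0,0,0]}
    - {"gripper": 1,"linear": [0,0,0],"delta_rot": [0,0,0]}
    - {"gripper": 1,"linear": [0,0,0.03],"delta_rot": [0,0,0]}
    - {"gripper": 1,"linear": [0,0,0.07],"delta_rot": [0,0,0]}
    - {"gripper": 1,"linear": [0,0,0.11],"delta_rot": [0,0,0]}
    - {"gripper": 1,"linear": [0,0,0.11],"delta_rot": [0,0,0]}

```text
clock: 31.5
position: [0.4664, 0.0033, 0.1625]
ee_rot: [-0.0, 0.975, -0.22, 0.006]
contact_force: [1.8, -0.6, -0.2]
width: 0.0239
gripper_force: 40.0
```

>>> send_rows:
  increments:
    - {"gripper": 1,"linear": [0,0.04,0],"delta_rot": [0,0,0.1]}
    - {"gripper": 1,"linear": [-0.002,0.085,0],"delta_rot": [0,0,0.2]}
    - {"gripper": 1,"linear": [-0.004,0.13,0],"delta_rot": [0,0,0.3]}
    - {"gripper": 1,"linear": [-0.005,0.17,0],"delta_rot": [0,0,0.4]}
    - {"gripper": 1,"linear": [-0.007,0.21,0],"delta_rot": [0,0,0.5]}
    - {"gripper": 1,"linear": [-0.008,0.239,0],"delta_rot": [0,0,0.5]}
    - {"gripper": 1,"linear": [-0.008,0.239,0],"delta_rot": [0,0,0.5]}

```text
clock: 32.2
position: [0.4539, 0.2462, 0.1565]
ee_rot: [-0.001, 1.0, 0.03, 0.0]
contact_force: [-1.2, -0.1, -0.3]
width: 0.0233
gripper_force: 40.1
```

```bash
python3 - <<'E'
from h import *
d=shot("scene","scene5"); shot("top","top5"); print(get_state()["position"])
cv2.imwrite("pics/c6.png",cv2.resize(d["px"][190:400,360:580],(800,764)[:2],interpolation=2)[:600])
for p in((.5485,.338),(.455,.335),(.548,.245),(.455,.243)): print(proj(d,(*p,.047)))
for c in cows(d,.045): print(c)
E
```

```text
[0.4536859  0.2429285  0.15637098]
[481.29561426 337.06012533]
[505.88696253 303.31153206]
[442.12041326 307.53591993]
[467.88447636 276.26127282]
```

View pics/scene5.png

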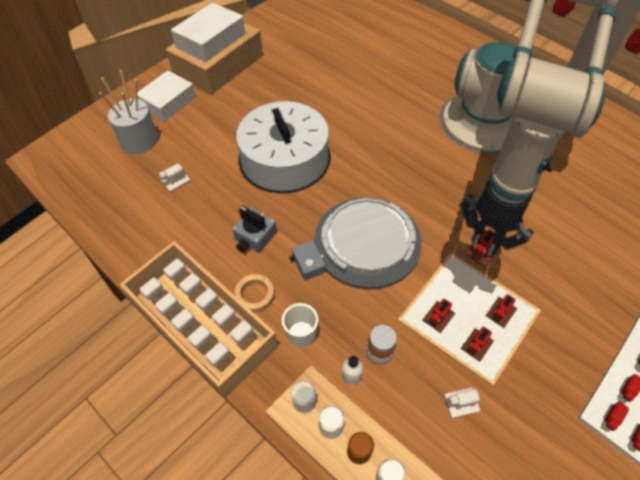

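Three cows stand on the board at (440,313), (480,342) and (504,309), where I placed them. The fourth cow's spot is free. Lower it.

>>> send_rows:
  increments:
    - {"gripper": 1,"linear": [0,0,-0.04],"delta_rot": [0,0,0]}
    - {"gripper": 1,"linear": [0,0,-0.08],"delta_rot": [0,0,0]}
    - {"gripper": 1,"linear": [0,0,-0.11],"delta_rot": [0,0,0]}
    - {"gripper": 1,"linear": [0,0,-0.125],"delta_rot": [0,0,0]}
    - {"gripper": 1,"linear": [0,0,-0.133],"delta_rot": [0,0,0]}
    - {"gripper": 1,"linear": [0,0,-0.136],"delta_rot": [0,0,0]}
    - {"gripper": 1,"linear": [0,0,-0.138],"delta_rot": [0,0,0]}
    - {"gripper": 1,"linear": [0,0,-0.138],"delta_rot": [0,0,0]}

```text
clock: 33.1
position: [0.455, 0.2429, 0.0196]
ee_rot: [-0.0, 1.0, 0.028, 0.001]
contact_force: [-0.8, 0.3, -0.5]
width: 0.0236
gripper_force: 40.1
```

>>> send_rows:
  increments:
    - {"gripper": 1,"linear": [0,0,-0.001],"delta_rot": [0,0,0]}
    - {"gripper": 1,"linear": [0,0,-0.002],"delta_rot": [0,0,0]}
    - {"gripper": 1,"linear": [0,0,-0.002],"delta_rot": [0,0,0]}

```text
clock: 33.4
position: [0.455, 0.2431, 0.0181]
ee_rot: [-0.0, 1.0, 0.028, 0.001]
contact_force: [-0.6, -1.2, 4.6]
width: 0.0235
gripper_force: 40.9
```

>>> send_rows:
  increments:
    - {"gripper": 0,"linear": [0,0,0],"delta_rot": [0,0,0]}
    - {"gripper": 0,"linear": [0,0,0],"delta_rot": [0,0,0]}
    - {"gripper": 0,"linear": [0,0,0],"delta_rot": [0,0,0]}
    - {"gripper": 0,"linear": [0,0,0.04],"delta_rot": [0,0,0]}
    - {"gripper": 0,"linear": [0,0,0.09],"delta_rot": [0,0,0]}
    - {"gripper": 0,"linear": [0,0,0.14],"delta_rot": [0,0,0]}
    - {"gripper": 0,"linear": [0,-0.05,0.19],"delta_rot": [0,0,0]}
    - {"gripper": 0,"linear": [-0.03,-0.09,0.2],"delta_rot": [0,0,0]}

```text
clock: 34.2
position: [0.4362, 0.1672, 0.2144]
ee_rot: [-0.001, 1.0, 0.029, 0.005]
contact_force: [0.4, -0.3, 0.3]
width: 0.0427
gripper_force: 0.0
```

>>> send_rows:
  increments:
    - {"gripper": 0,"linear": [-0.05,-0.1,0],"delta_rot": [0,0,0]}
    - {"gripper": 0,"linear": [-0.05,-0.1,0],"delta_rot": [0,0,0]}
    - {"gripper": 0,"linear": [-0.05,-0.1,0],"delta_rot": [0,0,0]}
    - {"gripper": 0,"linear": [-0.05,-0.1,0],"delta_rot": [0,0,0]}
    - {"gripper": 0,"linear": [-0.05,-0.1,0],"delta_rot": [0,0,0]}
    - {"gripper": 0,"linear": [-0.05,-0.1,0],"delta_rot": [0,0,0]}

```text
clock: 34.8
position: [0.3829, 0.0679, 0.2106]
ee_rot: [-0.0, 1.0, 0.029, 0.0]
contact_force: [0.5, 0.6, -0.1]
width: 0.0427
gripper_force: 0.0
```

```bash
python3 - <<'E'
from h import *
d=shot("scene","scene6"); t=shot("top","top6"); s=get_state(); print(s["position"],s["contact_force"],s["clock"])
a=cv2.resize(d["px"][190:400,240:560],(800,525),interpolation=2)
b=cv2.resize(t["px"][225:325,150:260],(264,240),interpolation=2); a[:240,:264]=b
cv2.imwrite("pics/c7.png",a)
E
```

```text
[0.38262585 0.06781567 0.21048271] [-0.19087245 -0.48625139 -0.29885749] 34.9
```

View pics/c7.png

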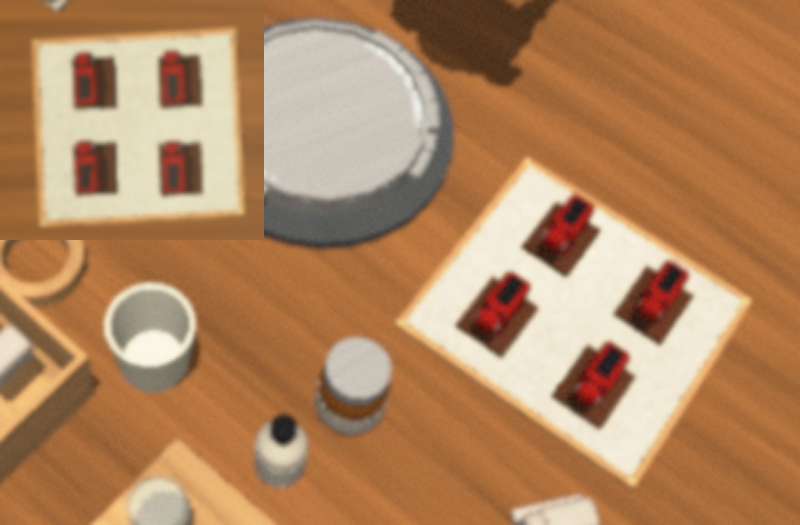

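All four cows stand upright well inside the board, at (560,235), (497,313), (654,302) and (594,384) in the crop. The deck is empty and the arm is clear, so I'm handing in.

```bash
python3 -c "from rig import sign_off; print(sign_off())"
```

```text
the job is handed in; nothing more can be done
None
```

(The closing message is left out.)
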